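# Close, switch on and feed the price-label printer

### The job

The label printer on the bakery's packing counter has just been given a new roll and its cover still stands open. Push the cover down until it clicks fully shut, then switch the printer on by pressing down the raised end of its rocker switch, and then press the oblong feed key right down and let it spring back up. Do it by pressing and pushing only, in that order, and leave the spare label roll, the tongs and the price-card stand where they are.

Things in the scene. Friction and masses are not known exactly. Their poses are not given: they have to be found in the camera images.
- printer: Grey label printer, fixed: 230 mm deep (x), 180 wide (y), 152 high when shut. Origin: centre of underside, on the counter; x to its back, y to the left seen from its front (front faces the robot), z up. Front 63 mm: level control deck 105 mm up; rocker 50 mm left and feed key 50 mm right of the middle, both 28 mm behind the front face. Behind, under the cover: bay with white roll, top 115 mm up.
- cover (a joint): Angle of the cover, rad: 0 shut, grows as its front edge lifts (at most 1.2; starts 0.55 to 1.0). Hinged along the printer's back; the stiff hinge stays at any angle, about 2 N at the front of the top panel moves it. In the last 10 mm its front edge snaps under a sprung catch: press the front of the top panel with 7 to 10 N to click it home; it then stays shut.
- cover_hinge (a point): Point on the cover's hinge axis (parallel to the printer's y), in the middle of its width: 108 mm behind the printer's origin and 108 mm above the counter. Turns with the cover; its axes match the printer's when the cover is shut.
- cover_press (a point): Where to push: on the outer face of the cover's flat top panel, middle of its width, near its front. Moves with the cover; z is the panel's outward normal. In the hinge point's frame: x = -113 mm, z = 44 mm. The panel is 176 mm wide and goes on 11 mm farther forward; then a nose slopes down to the front edge, 164 mm from the hinge. When shut this point is 152 mm above the counter.
- rocker (a joint): Angle of the power rocker, rad: 0 off (its left end, +y of the printer, stands up), 0.36 on (left end pressed level, right end up). It snaps over past the middle (0.18) and stays on either side; 4 to 5 N on the raised end turns it.
- rocker_up (a point): Where to press: upper face of the rocker's left half, 12.5 mm left of the pivot. Black rocker 34 mm long across the printer (y), 24 mm wide, in a frame 3 mm high. Off: this point is 115 mm above the counter, on a face sloping up to the left by 0.36 rad. On: 110 mm and level (stroke 5 mm). Keep the fingers left of the pivot: the right half switches it off.
- feed (a joint): Travel of the feed key, m: 0 up, 0.004 fully down. A spring returns it; fully down takes about 5 N.
- feed_top (a point): Middle of the top of the grey oblong feed key, 26 mm (printer y) by 15 mm (printer x), standing 6 mm proud of the deck: 111 mm above the counter when up. It is pressed straight down.
- spare_roll: Bystander: spare roll of white labels standing on its flat end, 72 mm diameter, 55 mm high, loose. Origin: centre of its underside.
- tongs: Bystander: steel bread tongs lying flat on the counter, 210 mm long (their x), 45 mm wide, 14 mm high, loose. Origin: on the counter, near their middle.
- card_stand: Bystander: price-card stand, dark base 35 x 50 x 12 mm with a black card 70 mm wide on a wire, 71 mm high, loose. Origin: centre of its underside.

How it is judged:
By the outcome, as a careful person would: the job done as asked, in the order asked, and still so for the second after the job is handed in, with the robot touching nothing.
It also fails if it takes over 45 s, if anything falls off the work surface, if the arm or the gripper's body presses on something with over 40 N, if the wrist force passes 120 N, or if a joint passes its speed limit or range.

### The arm

A 7-joint arm with a two-finger parallel gripper is mounted at the origin on the work surface. World frame = base frame: x ahead of the robot, y to its left, z up, the work surface at z = 0. Lengths are in mm, angles in degrees, forces in N, time in s.
With the tool pointing down it reaches from about 400 to 875 mm from the base axis. Payload 6.5 kg.
Tool frame: the origin (TCP) lies on the centre line of the jaws, within the pads' length; the fingertips stand 19 mm ahead of it and the grasp point (between the pads) is the TCP; z points along the fingers, y is the line along which they close (so a half turn about z gives the same grasp; the last joint's range is limited). The gripper opens to 85 mm and grips with 20 to 120 N. Pads are 22 mm wide; open, the fingers measure 114 mm over their backs; the gripper's body (76 mm by 85 mm) begins 54 mm behind the grasp point. The pads swing forward as they close: fully open they stand 13 mm farther back than shut.
Start: joints at [-70.027, 30.733, -0.252, 88.115, 0.149, 61.152, -4.079], TCP at [261.949, 594.872, 250.29] pointing down, gripper open.
Joint ranges: [-154.64, 154.64], [-21.42, 123.67], [-72.66, 72.17], [13.99, 137.28], [-74.86, 254.86], [10.95, 109.41], [-158.01, 158.01]. Speed limits (degrees/s): [136.94, 136.94, 180, 180, 180, 180, 180].

### API

Orientations are given as a 3x3 rotation matrix whose columns are the frame's x, y, z axes.
In Python, from bench import manip, command_gripper, planner, read_camera, order, sensors gives the robot as it stands. Calls block until the motion is done:
- manip.move_to(position, orientation): joint-space move of the TCP to a pose.
- manip.line_to(position, attitude=None, feed=150, stop_force=None): straight line of the TCP; attitude=None keeps the orientation; feed is the mean speed in mm/s. With stop_force (N) it stops when the force on the tool has changed by that much, and returns True; else False.
- manip.movej(angles): joint-space move.
- command_gripper(opening, effort=None): finger opening in mm; effort is the grip in N (None keeps the last); returns when the fingers have stopped.
- manip.wait(seconds).
- planner.ik(position, orientation): joint angles nearest the present ones, or None.
- read_camera(name): name is "side" or "top"; returns a dict with "pixels" (480x640x3 uint8, red, green, blue), "range_z" (480x640 float32, mm along the optical axis (not along the pixel's ray), 0 where there is no reading), "camera_matrix" (3x3 intrinsics, pixels), "R" (3x3) and "t" (3): a world point X has camera coordinates R X + t. Camera axes: x right, y down, z forward; pixel columns grow to the right and rows downward; lengths in mm; the calibration is good to about 2 mm. A picture is of the moment at which its call begins.
A pose or a line that the arm cannot do raises manip.MotionError and nothing moves.
- order.finish_job(): hands the job in; it is judged then, once.
Readings, each from a call of its own:
- sensors.current_time(): time.
- sensors.current_q(): joint angles.
- sensors.current_qvel(): joint speeds.
- sensors.current_effort(): joint torques, N m.
- sensors.current_eef_pos(): TCP position.
- sensors.current_eef_rot(): TCP orientation.
- sensors.current_wrist_force(): force on the tool from outside, world axes, zero at the start.
- sensors.current_torque(): the same for the moment, N m.
- sensors.current_finger_gap(): finger opening in mm.
- sensors.current_finger_force(): force on a finger pad.
Only numpy, scipy, OpenCV 4.12 (cv2) and the standard library are available. Lean on these libraries where they do the work, as an engineer would, in place of code of your own. Each camera call takes 0.05 s, during which the arm holds its last target. There are 200 camera calls.

## Working session

There is one attempt and no reset: what is moved stays moved. The work goes in short steps, each a Python script; the robot and the scene stay as the last script left them, time stands still between calls to the robot, and variables do not carry over. Pictures are saved under pics/ and viewed, at most 10 in all, crops included, and the job is handed in when it is done.

```bash
mkdir -p pics; ls; python3 - <<'E'
from bench import read_camera,sensors
import cv2,numpy as np
for n in("top","side"):
    d=read_camera(n); cv2.imwrite(f"pics/{n}0.png",d["pixels"][:,:,::-1]); np.savez(f"{n}0.npz",**d)
    print(n,d["camera_matrix"].round(1).tolist(),(-d["R"].T@d["t"]).round(0),d["R"].round(2).tolist(),(d["range_z"]>0).mean())
print(sensors.current_time())
E
```

```text
pics
top [[497.2, 0.0, 316.1], [0.0, 497.2, 237.1], [0.0, 0.0, 1.0]] [418.  -2. 925.] [[-0.0, -1.0, -0.0], [-0.99, 0.0, -0.17], [0.17, 0.0, -0.99]] 0.9961979166666667
side [[444.2, 0.0, 313.8], [0.0, 444.2, 244.1], [0.0, 0.0, 1.0]] [ 134. -558.  742.] [[0.78, -0.63, -0.01], [-0.42, -0.51, -0.76], [0.47, 0.59, -0.65]] 0.995986328125
0.1
```

View pics/top0.png

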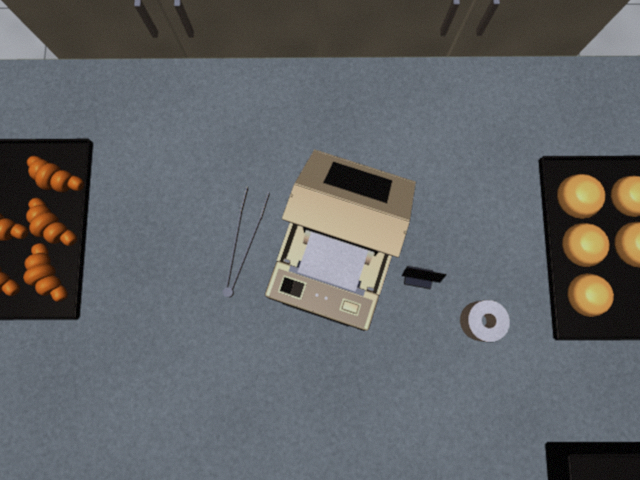

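View pics/side0.png

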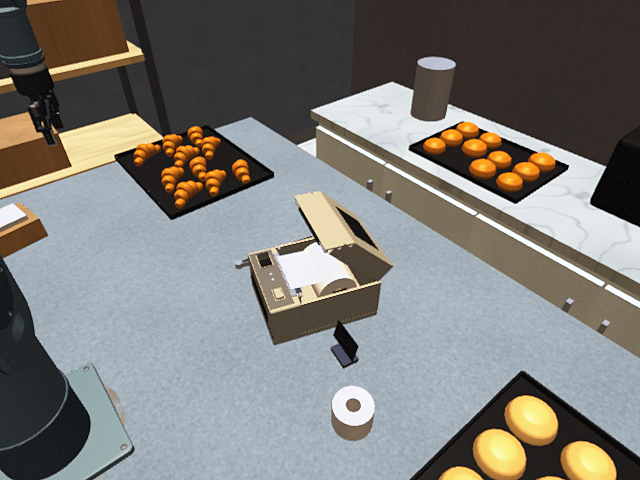

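Top view: the printer is at about (330,250), its front facing the robot. The rocker is at (291,288), the feed key at (350,307) and the open cover at (350,200). The tongs are at (240,240), the card stand at (423,277) and the roll at (489,321). The side view agrees.

```bash
cat >h.py <<'E'
import numpy as np,cv2
def cloud(d):
    v,u=np.mgrid[:480,:640]; K=d["camera_matrix"]; z=d["range_z"]
    c=np.stack([(u-K[0,2])/K[0,0]*z,(v-K[1,2])/K[1,1]*z,z],-1)
    return (c-d["t"])@d["R"]
def ray(d,u,v,h):
    r=d["R"].T@np.linalg.solve(d["camera_matrix"],[u,v,1.]); o=-d["R"].T@d["t"]
    return o+r*(h-o[2])/r[2]
E
python3 - <<'E'
from h import *
d=np.load("top0.npz"); P=cloud(d); px=d["pixels"].astype(int)
hsv=cv2.cvtColor(d["pixels"],cv2.COLOR_RGB2HSV)
print("rgb",[px[v,u].tolist() for u,v in((291,288),(350,307),(320,310),(342,308),(330,215))])
print("z",[P[v,u].round(0).tolist() for u,v in((200,350),(291,288),(350,307),(320,310),(330,215),(300,215),(395,235))])
box=np.zeros((480,640),np.uint8); box[262:335,260:385]=1
# deck
m=((P[...,2]>99)&(P[...,2]<120)&(box>0)).astype(np.uint8)
# black rocker
k=((px.max(-1)<45)&(box>0)&(P[...,2]>95)).astype(np.uint8)
n,l,s,c=cv2.connectedComponentsWithStats(k)
for i in range(1,n):
    if s[i,4]>30: print("black",s[i],c[i].round(1),ray(d,*c[i],110).round(1))
# front face edge and side edges: deck points
Q=P[m>0]; print(len(Q),np.median(Q[:,2]))
r=cv2.minAreaRect(Q[:,:2].astype(np.float32)); print("deck rect",r,cv2.boxPoints(r).round(0).tolist())
# cover top panel: plane fit
C=P[(P[...,2]>160)&(P[...,0]>450)&(P[...,0]<850)&(abs(P[...,1])<200)]
print("cover",len(C),C.min(0),C.max(0))
im=cv2.resize(d["pixels"][140:340,250:430,::-1],None,fx=3,fy=3,interpolation=cv2.INTER_CUBIC); cv2.imwrite("pics/crop1.png",im[:600])
E
```

```text
rgb [[30, 26, 25], [199, 199, 172], [162, 147, 133], [138, 133, 113], [195, 179, 149]]
z [[372.0, 214.0, 0.0], [476.0, 43.0, 110.0], [445.0, -53.0, 114.0], [440.0, -4.0, 102.0], [572.0, -19.0, 227.0], [572.0, 24.0, 227.0], [542.0, -111.0, 227.0]]
black [281 278  13  15 134] [287.1 285.3] [480.3  49.4 110. ]
5315 105.85655992481252
deck rect ((484.3853454589844, -14.144760131835938), (180.2255859375, 105.13496398925781), 71.42324829101562) [[406.0, -83.0], [506.0, -116.0], [563.0, 55.0], [463.0, 88.0]]
cover 8403 [ 510.65182807 -153.53161193  160.0084631 ] [681.91279606  50.19793277 231.5353083 ]
```

View pics/crop1.png

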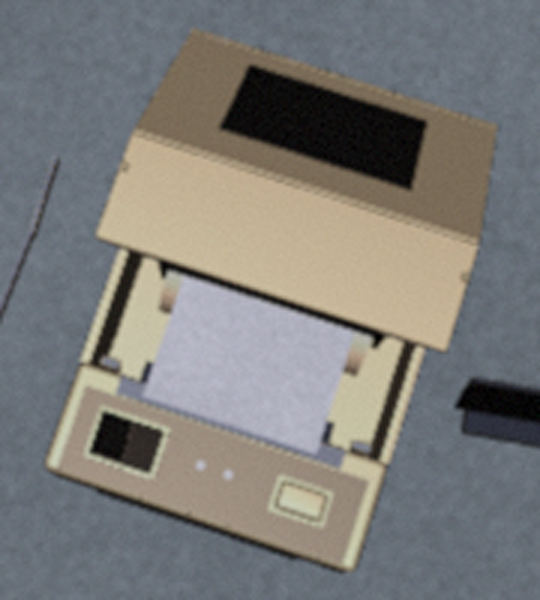

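The crop shows the rocker with its left half raised at about (125,440) and the feed key at (300,498). The deck rectangle is 180 mm wide and matches both controls. Next I fit the cover angle and check IK.

```bash
cat >>h.py <<'E'
yaw=np.radians(-18.57); X=np.array([np.cos(yaw),np.sin(yaw),0]); Y=np.array([-X[1],X[0],0]); Z=np.array([0,0,1.])
O=np.array([434.5,2.5,0])+115*X          # printer origin
def W(x,y,z): return O+x*X+y*Y+z*Z
H=W(108,0,108)
def press(t,x=-113,z=44):                # panel point at cover angle t
    return H+(x*np.cos(t)+z*np.sin(t))*X+(z*np.cos(t)-x*np.sin(t))*Z
def att(a,s):                            # tool tilted by a: z = -(panel normal), x = s*Y
    z=-(np.sin(a)*X+np.cos(a)*Z); x=s*Y
    return np.stack([x,np.cross(z,x),z],1)
TIP=19
def tcp(tip,R): return tip-TIP*R[:,2]
E
python3 - <<'E'
from h import *
from bench import planner,sensors
d=np.load("top0.npz"); P=cloud(d)
px=d["pixels"].astype(int).max(-1)
C=P[155:195,300:410].reshape(-1,3)
q=np.stack([(C-H)@X,(C-H)@Z,(C-H)@Y],1); q=q[(C[:,2]>120)]
# panel points satisfy: q.n=44, n=(sin,cos)
from scipy.optimize import least_squares
f=lambda p:q[:,0]*np.sin(p[0])+q[:,1]*np.cos(p[0])-p[1]
r=least_squares(f,[.85,44],loss="soft_l1"); print("theta,off",r.x,len(q),np.abs(r.fun).mean(),q[:,2].min(),q[:,2].max())
th=r.x[0]
print(press(th),sensors.current_eef_rot().round(2).tolist())
for s in(1,-1):
  for g in(1,.7,.5,.3):
    print(s,g,[(lambda j:None if j is None else np.round(j).astype(int).tolist())(planner.ik(tcp(press(t)+c*att(g*t,s)[:,2],att(g*t,s)),att(g*t,s))) for t,c in((th,-40),(th,0),(th/2,0),(0,0))])
  for y in(64,-50): print(planner.ik(tcp(W(-87,y,112),att(0,s)),att(0,s)))
E
```

```text
theta,off [ 0.78564207 43.46605148] 3310 2.6118107383816054 -80.34220284178966 87.73154595758142
[599.66512625 -52.98794823 219.02766146] [[-0.92, 0.4, -0.0], [0.4, 0.92, -0.0], [-0.0, -0.0, -1.0]]
1 1 [None, None, [-17, 42, 33, 86, -24, 82, 3], [-25, 29, 31, 110, -20, 46, -2]]
1 0.7 [[-8, 50, 28, 63, -23, 103, -1], [-10, 50, 29, 69, -23, 98, 1], [-20, 38, 34, 92, -23, 73, 2], [-25, 29, 31, 110, -20, 46, -2]]
1 0.5 [[-15, 44, 34, 73, -24, 93, 2], [-16, 45, 34, 78, -24, 88, 2], [-22, 35, 34, 95, -22, 68, 1], [-25, 29, 31, 110, -20, 46, -2]]
1 0.3 [[-19, 38, 36, 82, -23, 81, 1], [-20, 39, 35, 86, -23, 76, 2], [-23, 32, 33, 99, -21, 62, 0], [-25, 29, 31, 110, -20, 46, -2]]
[-32.17354436  27.16679517  25.454831   119.10568047 -18.78921463
  37.53687302 -12.6933044 ]
[-24.75692091  25.32188207  31.67604779 124.32883784 -22.53801138
  35.87036531   4.41073634]
-1 1 [None, None, [38, 54, -62, 82, 32, 89, 136], [43, 41, -62, 106, 43, 59, 125]]
-1 0.7 [[31, 60, -62, 59, 31, 109, 140], [33, 61, -62, 66, 31, 104, 139], [39, 49, -62, 88, 33, 81, 135], [43, 41, -62, 106, 43, 59, 125]]
-1 0.5 [[34, 54, -62, 69, 31, 99, 139], [36, 55, -62, 74, 32, 94, 138], [40, 47, -62, 92, 35, 76, 134], [43, 41, -62, 106, 43, 59, 125]]
-1 0.3 [[37, 48, -62, 78, 32, 88, 138], [38, 49, -62, 82, 34, 84, 137], [41, 44, -62, 95, 36, 71, 132], [43, 41, -62, 106, 43, 59, 125]]
[ -4.42206684  25.57636706  -8.96734038 117.52022194   6.36856697
  37.34764441 143.83652353]
[ 49.63488191  37.45309548 -61.56922301 120.40762846  44.82137131
  49.34504188 122.4370265 ]
```

```bash
python3 - <<'E'
from h import *
from bench import *
th=.785; g=.7; s=1; xc=-106
command_gripper(0)
p=sensors.current_eef_pos(); manip.line_to([p[0],p[1],400],feed=300)
R=att(g*th,s); P=tcp(press(th,xc),R)
manip.move_to(P-70*R[:,2],R)
hit=manip.line_to(P+8*R[:,2],feed=60,stop_force=1.5)
print("contact",hit,((sensors.current_eef_pos()-P)@R).round(1),sensors.current_wrist_force().round(1),sensors.current_finger_gap())
for t in np.linspace(th,.10,7)[1:]:
    R=att(g*t,s); h=manip.line_to(tcp(press(t,xc),R),R,feed=80,stop_force=25)
    print(round(t,2),h,sensors.current_wrist_force().round(1))
R=att(0,s)
print("t",sensors.current_time())
d=read_camera("side"); cv2.imwrite("pics/side1.png",d["pixels"][150:370,200:420,::-1].repeat(2,0).repeat(2,1))
E
```

```text
contact True [ 0.2 -0.4  2.1] [-0.4 -0.1  0.5] -0.2879861551357037
0.67 False [ 0.1 -0.3 -0. ]
0.56 False [0.5 0.7 0.6]
0.44 False [1.1 0.  0.3]
0.33 False [0.8 0.5 0.3]
0.21 False [-0.3  0.   1.1]
0.1 False [0.4 0.  0.7]
t 7.2583
```

View pics/side1.png

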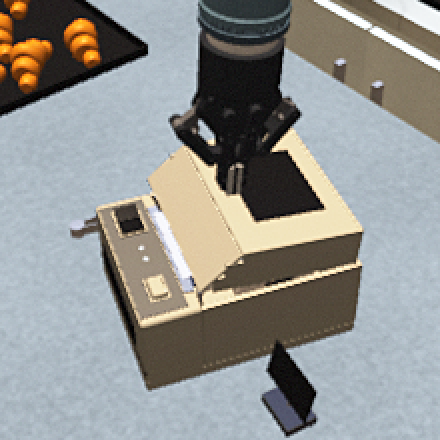

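The side view shows the cover followed the fingers to nearly shut, with the fingers on the panel's front at (235,180). Now I press it home.

```bash
python3 - <<'E'
from h import *
from bench import *
R=att(0,1); P=tcp(press(0,-112),R)
manip.line_to(P+[0,0,25],R,feed=80)
f0=sensors.current_wrist_force()
h=manip.line_to(P-[0,0,8],feed=25,stop_force=16)
print(h,"tip z",sensors.current_eef_pos()[2]-TIP,sensors.current_wrist_force().round(1)-f0.round(1))
manip.wait(.2); print(sensors.current_wrist_force().round(1),sensors.current_eef_pos()[2]-TIP)
manip.line_to(P+[0,0,60],feed=150)
P2=tcp(W(-87,64,160),R); manip.move_to(P2,R)
d=read_camera("top"); C=cloud(d); 
for x in(-5,40,80):
    q=C.reshape(-1,3)[np.linalg.norm(C.reshape(-1,3)[:,:2]-W(x,-70,0)[:2],axis=1)<8]; print("panel z",x,np.median(q[:,2]).round(1))
d=read_camera("side"); cv2.imwrite("pics/side2.png",d["pixels"][150:370,200:420,::-1].repeat(2,0).repeat(2,1)); print(sensors.current_time())
E
```

```text
True tip z 158.59387829810404 [0.4 1.1 0.2]
[ 0.  -0.1  0.1] 158.86204343823704
panel z -5 157.5
panel z 40 155.0
panel z 80 152.8
9.825
```

View pics/side2.png

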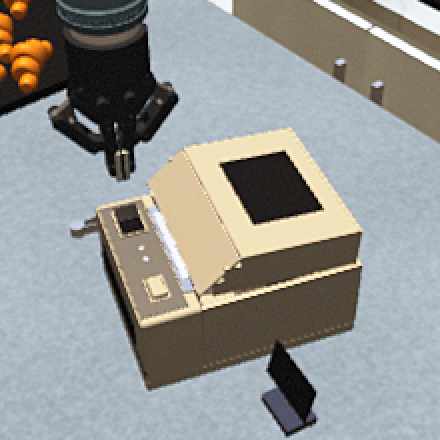

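The cover is still slightly ajar: there is a gap at its front edge and the panel front reads 157 mm instead of 152. The stop tripped on a transient, so I'll press again more slowly.

```bash
python3 - <<'E'
from h import *
from bench import *
R=att(0,1); P=tcp(press(0,-112),R)
manip.move_to(P+[0,0,40],R); manip.line_to(P+[0,0,9],feed=60)
for z in np.arange(6,-9,-1.5):
    h=manip.line_to(P+[0,0,z],feed=15,stop_force=25); f=sensors.current_wrist_force()
    print(z,h,"tip",(sensors.current_eef_pos()[2]-TIP).round(2),f.round(1))
    if f[2]>13: break
manip.line_to(P+[0,0,40],feed=150)
P2=tcp(W(-87,64,150),R); manip.move_to(P2,R)
d=read_camera("top"); C=cloud(d); 
for x in(-5,40,80):
    q=C.reshape(-1,3)[np.linalg.norm(C.reshape(-1,3)[:,:2]-W(x,-70,0)[:2],axis=1)<8]; print("panel z",x,np.median(q[:,2]).round(1))
d=read_camera("side"); cv2.imwrite("pics/side3.png",d["pixels"][150:370,200:420,::-1].repeat(2,0).repeat(2,1)); print(sensors.current_time())
E
```

```text
6.0 False tip 158.28 [-0.3  0.3  1.5]
4.5 False tip 156.79 [-1.5  0.4  5.7]
3.0 False tip 154.88 [-3.1  1.1  4.6]
1.5 False tip 153.39 [0.1 0.4 0.5]
0.0 False tip 152.05 [0.3 0.8 0.3]
-1.5 False tip 151.89 [-4.   1.4 16. ]
panel z -5 151.1
panel z 40 151.0
panel z 80 151.0
13.6583
```

View pics/side3.png

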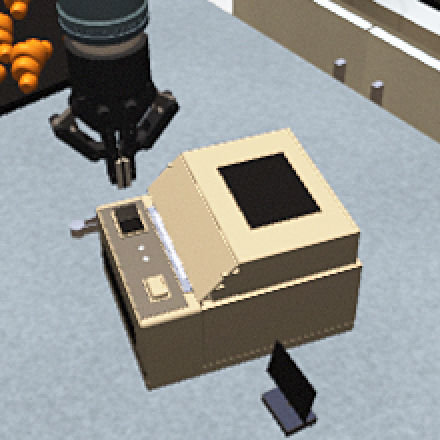

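The cover is shut: the panel is level at 151 mm, and the force peaked and then dropped at the catch. Next come the rocker and the feed key.

```bash
python3 - <<'E'
from h import *
from bench import *
R=att(0,1)
def go(y,z0,z1,fmax,dz):
    manip.line_to(tcp(W(-87,y,z0),R),R,feed=60)
    for z in np.arange(z0-dz,z1-.01,-dz):
        h=manip.line_to(tcp(W(-87,y,z),R),feed=15,stop_force=20); f=sensors.current_wrist_force()
        print(y,round(z,1),h,"tip",(sensors.current_eef_pos()[2]-TIP).round(2),f.round(1))
        if h or f[2]>fmax: break
    manip.line_to(tcp(W(-87,y,150),R),feed=120)
go(64,118,108,10,1.5)
d=read_camera("side"); cv2.imwrite("pics/side4.png",cv2.resize(d["pixels"][230:320,230:330,::-1],None,fx=5,fy=5))
print(sensors.current_time())
E
```

```text
64 116.5 False tip 116.66 [ 0.2 -0.1  0.6]
64 115.0 False tip 115.69 [-3.1  0.8  9.1]
64 113.5 False tip 113.51 [-0.9 -0.4  0.3]
64 112.0 False tip 111.83 [ 0.  -1.2  0.5]
64 110.5 False tip 110.4 [ 0.5  0.4 -0.4]
64 109.0 False tip 110.1 [-4.9  0.4 19. ]
16.3833
```

View pics/side4.png

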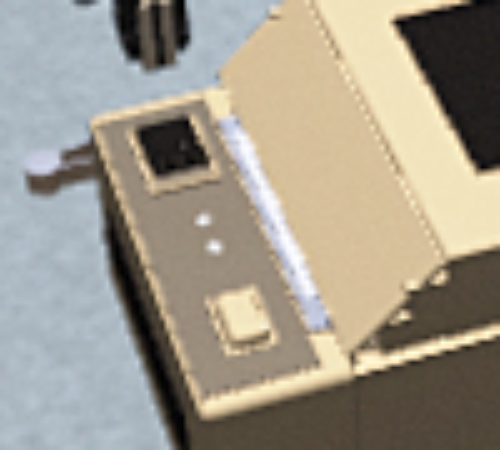

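The rocker snapped over: resistance at 115.7 mm, then a hard stop level at 110 mm. Now the feed key, seen at (240,315).

```bash
python3 - <<'E'
from h import *
from bench import *
R=att(0,1); y=-50
manip.line_to(tcp(W(-87,y,150),R),R,feed=120); manip.line_to(tcp(W(-87,y,113),R),feed=60)
for z in np.arange(112,105.4,-.8):
    h=manip.line_to(tcp(W(-87,y,z),R),feed=12,stop_force=20); f=sensors.current_wrist_force()
    print(round(z,1),h,"tip",(sensors.current_eef_pos()[2]-TIP).round(2),f.round(1))
    if h or f[2]>14: break
manip.wait(.2)
manip.line_to(tcp(W(-87,y,230),R),feed=120)
d=read_camera("side"); cv2.imwrite("pics/side5.png",cv2.resize(d["pixels"][200:360,210:410,::-1],None,fx=3,fy=3))
d=read_camera("top"); cv2.imwrite("pics/top5.png",d["pixels"][:,:,::-1])
print(sensors.current_time())
E
```

```text
112.0 False tip 112.19 [-0.4 -0.9  0.3]
111.2 False tip 111.24 [0.1 0.1 0.3]
110.4 False tip 110.45 [ 0.2 -0.2  1.1]
109.6 False tip 109.62 [-1.2  0.6  3. ]
108.8 False tip 108.81 [-0.9  0.5  3.2]
108.0 False tip 108.02 [-0.7  0.3  4.3]
107.2 False tip 107.21 [-0.6  1.3  4.6]
106.4 False tip 106.93 [-3.6  1.5 14.2]
21.7333
```

View pics/side5.png

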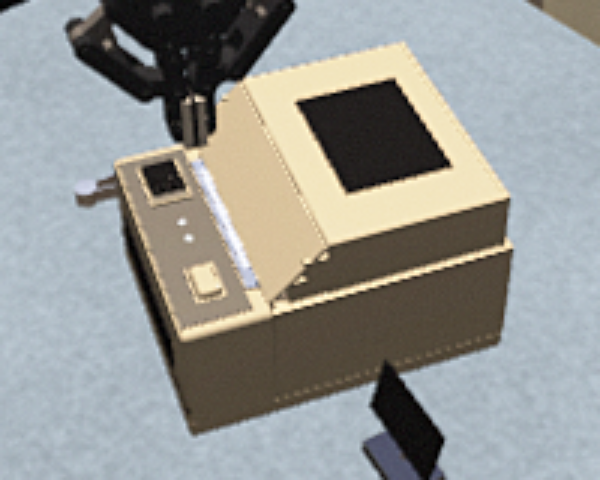

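The key went down its full 4 mm to a hard stop at 107 mm and is back up at (205,280). The cover is shut, the bystanders are untouched and the arm is clear.

```bash
python3 -c "
from bench import order
print(order.finish_job())"
```

```text
the job is handed in; nothing more can be done
None
```

The job is handed in: the cover is clicked shut, the rocker is switched on, and the feed key was pressed right down and released, in that order at about 22 s on the robot's clock, with the spare roll, tongs and card stand not touched.

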